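# Lock the lino block into the ratchet bed

## Task

Pick up the lino block by its black handle and lay it flat in the wide open end of the locking bed, toothed edge towards the red sprung pawl. Then slide it gently along the slot, clicking past the pawl, until it has pushed the yellow sprung bumper in by roughly 15 of its 20 mm (never down to its end stop), and let go, so that the pawl keeps the block from coming back and the bumper stays pressed in. Where the bumper's carriage has been set is not known, so feel for it; never force the block against the bed and leave everything else on the table alone.

Things in the scene. Friction and masses are not known exactly. Their poses are not given: they have to be found in the camera images.
- jig: Locking bed, fixed: grey plate 310 x 150 x 12 mm with aluminium rails 16 mm high on it. Origin on the plate's underside; x = push direction along the slot (plate spans x -165 to +145 mm), y = towards the pawl side, z up; the slot's centre line is y = 0. The slot is 81 mm wide in the open entry (x -165 to -58), tapers to 73 mm by x = -38 and stays 73 mm wide beyond.
- entry (a point): Point on the bed's upper face (12 mm above its underside), on the slot's centre line in the entry, at x = -108 mm in the bed's frame; axes as the bed's. With the block's middle over it, the block lies clear of the taper and the pawl.
- stop_zone (a point): Point on the bed's upper face, on the slot's centre line, at x = +45 mm in the bed's frame. A dark steel carriage here was locked by the last user at an unknown setting: the unpressed face of the yellow bumper it carries (60 mm wide, 18 mm high) lies anywhere from 35 mm before to 35 mm beyond this point along x.
- pawl (a joint): Red sprung pawl: leaf 30 mm long, 3 mm thick, 15 mm high, pivoted beside the slot at x -23, y 51 mm of the bed, slanting forward into the slot, tip at x 0, y 32. Value in rad: 0 = sprung in; about 0.2 as a tooth pushes it out. The block passes towards +x, clicking at each tooth, and cannot return: the tip catches the back of a tooth.
- bumper (a joint): Yellow sprung bumper. Value in m: 0 = not pressed, 0.020 = on its end stop, grows as the block's front end pushes it to +x of the bed. Spring: 1.5 N at first touch plus 0.45 N per mm. With friction and the pawl the hand feels 4 to 8 N while sliding past the pawl, 14 to 22 N with the bumper in by 15 mm. Once let go, the block springs back to the last tooth, up to 8 mm.
- block_grip (a point): Grip point in the middle of the lino block's black handle, 44 mm above the block's underside. Handle: bar 40 mm along x, 22 mm wide along y, from 20 to 62 mm above the underside, its middle 26 mm behind (-x) the block's middle. Axes: x = end that goes into the slot first, y = towards the toothed edge, z up. The block starts flat on the table.
- block_teeth (a point): Middle of the block's toothed +y edge, at the tooth tips, 35 mm from the block's middle line, 11 mm above its underside; axes as block_grip. The block: wood, 110 mm long (x), 70 wide (y, with teeth), 20 high, 0.25 to 0.5 kg, green lino tile (4 mm) on its front half, 15 steel teeth 2.5 mm thick, 5 mm deep, pitch 7 mm along the edge.
- spare_block: Bystander: second lino block, red tile, no handle or teeth; 110 x 65 x 24 mm; origin under its middle.
- roller: Bystander: ink roller lying flat, black rubber roller 100 mm wide, diameter 36 mm, handle 140 mm; origin under the roller's middle.
- mug: Bystander: white mug, diameter 80, height 95 mm; origin under its middle.
- ink_blue: Bystander: blue ink bottle, diameter 56, height 170 mm; origin under its middle.
- ink_green: Bystander: green ink bottle, diameter 56, height 170 mm; origin under its middle.
- ink_red: Bystander: red ink jar, diameter 60, height 110 mm; origin under its middle.
There are look-alikes about, which are no part of the job. What is shaped like the part that bears block_grip but orange is not meant.

How it is judged:
By the outcome, as a careful person would: the job done as asked, in the order asked, and still so for the second after the job is handed in, with the robot touching nothing.
It also fails if it takes over 67 s, if anything falls off the work surface, if the arm or the gripper's body presses on something with over 40 N, if the wrist force passes 120 N, or if a joint passes its speed limit or range.

## Robot

A 6-joint arm with a two-finger parallel gripper is mounted at the origin on the work surface. World frame = base frame: x ahead of the robot, y to its left, z up, the work surface at z = 0. Lengths are in mm, angles in degrees, forces in N, time in s.
With the tool pointing down it reaches from about 325 to 900 mm from the base axis. Payload 6.1 kg.
Tool frame: the origin (TCP) lies midway between the tips of the shut fingers; the grasp point (between the pads) lies 19 mm behind it; z points along the fingers, x is the direction in which the jaws open and shut, and the axes are right-handed (so a half turn about z gives the same grasp; the last joint's range is limited). The gripper opens to 87 mm and grips with 3 to 60 N. Pads are 19 mm wide; open, the fingers measure 117 mm over their backs; the gripper's body (75 mm by 190 mm) begins 51 mm behind the grasp point.
Start: joints at [-80.678, 12.628, 87.462, -0, 79.91, -7.225], TCP at [177.994, -599.111, 222.538] pointing down, gripper open.
Joint ranges: [-170.65, 170.65], [-52.31, 119.04], [5.05, 147.46], [-71.25, 251.25], [11.57, 151.72], [-153.62, 153.62]. Speed limits (degrees/s): [147.25, 147.25, 172.46, 180, 180, 180].

## Interface

Orientations are given as [roll, pitch, yaw] about the fixed x, y, z axes, in that order (R = Rz(yaw) Ry(pitch) Rx(roll)).
In Python, from cell import bot gives the robot as it stands.
- The arm moves only by the tool play_rows, never from a script. Its argument "increments" is a list that holds one entry, the list of rows, each a list of 7 numbers: the shift along the world's x, y, z in mm, then the turn, a rotation vector about the world's x, y, z in rad, then the opening, from 0 (shut) to 1 (fully open). A call has 1 to 20 rows; each row shifts and turns the commanded pose from where the row before left it; what a row does not reach is not made up. A row lasts 1/12 s, in which the tool goes at most 41.7 mm and 7.16 degrees, less where a joint would pass 70% of its speed; a pose out of reach is approached as far as the arm can. A call with a gripper value outside its range is refused whole. The fingers move at their own pace and stop on an object; the grip force is fixed at half the most. Time passes only in rows, so rows that do not move let the fingers close. It gives the time, the measured TCP pose, the force and the opening at its end, in the units of the state.
- bot.read_state(): the state, without advancing time (a new reading comes with each control period).
- bot.snapshot(name): name is "scene" or "top" or "wrist"; returns a dict with "pixels" (400x640x3 uint8, red, green, blue), "depth" (400x640 float32, mm along the optical axis (not along the pixel's ray), 0 where there is no reading), "fovy" (degrees; the focal length in pixels is half the picture's height over the tangent of half this angle, whatever the lens; pixels are square), "cx", "cy" (the principal point, pixels), "view" (4x4, takes a point from world to camera coordinates); the wrist camera has in their place "mount" (4x4, takes a point from camera to tool coordinates, whose origin is the TCP and whose axes are the tool frame's). Camera axes: x right, y up, looking along -z (the intrinsics and any distortion apply to the point x, -y, -z); pixel columns grow to the right and rows downward; lengths in mm; the calibration is good to about 2 mm. A picture is of the moment at which its call begins: read the wrist's pose just before it.
- bot.job_done(): hands the job in, once; it reports no verdict.
The state is a dict: "time_s": time; "joint_pos": joint angles; "joint_vel": joint speeds; "effort": joint torques, N m; "ee_pos": TCP position; "ee_rot": TCP orientation; "force": force on the tool from outside, world axes, zero at the start; "moment": the same for the moment, N m; "gripper_width": opening from 0.0 (shut) to 1.0 (fully open).
Only numpy, scipy, OpenCV 4.12 (cv2) and the standard library are available. Lean on these libraries where they do the work, as an engineer would, in place of code of your own. Each camera call takes 0.05 s, during which the arm holds its last target. There are 200 camera calls.

## Working session

There is one attempt and no reset: what is moved stays moved. The work goes in short steps, Python scripts to look and compute and a tool call to move; the robot and the scene stay as the last step left them, time stands still between calls to the robot, and variables do not carry over. Pictures are saved under pics/ and viewed, about 8 in all and at most 12, crops included, and the job is handed in when it is done.

Besides the shell and the picture viewer there is one more tool, called after "Emit:" by a JSON object that holds its "fn" and its "kwargs". play_rows: Moves the arm, as the interface text tells. Its arguments: {"type":"object","properties":{"increments":{"type":"array","items":{"type":"array","items":{"type":"array","items":{"type":"number"}}}}},"required":["increments"]}

```bash
mkdir -p pics; cat > h.py <<'E'
import numpy as np, cv2
from cell import bot
from scipy.spatial.transform import Rotation as R
def snap(n):
    s=bot.read_state(); d=bot.snapshot(n); 
    if 'view' in d: d['c2w']=np.linalg.inv(np.array(d['view']))
    else:
        T=np.eye(4); T[:3,:3]=R.from_euler('xyz',s['ee_rot'],degrees=True).as_matrix(); T[:3,3]=s['ee_pos']
        d['c2w']=T@np.array(d['mount'])
    d['f']=200/np.tan(np.radians(d['fovy']/2)); return d
def save(d,p,crop=None,k=1):
    im=d['pixels'][:,:,::-1]
    if crop: x0,y0,x1,y1=crop; im=im[y0:y1,x0:x1]
    cv2.imwrite(p,cv2.resize(im,None,fx=k,fy=k,interpolation=cv2.INTER_CUBIC))
def ray(d,u,v):
    r=np.array([(u-d['cx'])/d['f'],-(v-d['cy'])/d['f'],-1.]); return d['c2w'][:3,3],d['c2w'][:3,:3]@r
def onz(d,u,v,z):
    o,r=ray(d,u,v); return o+r*(z-o[2])/r[2]
def cloud(d):
    v,u=np.mgrid[:400,:640]; z=d['depth']
    p=np.stack([(u-d['cx'])/d['f']*z,-(v-d['cy'])/d['f']*z,-z],-1)
    return p@d['c2w'][:3,:3].T+d['c2w'][:3,3]
E
python3 - <<'E'
from h import *
for n in ('scene','top'):
    d=snap(n); save(d,f'pics/{n}.png'); print(n,{k:d[k] for k in d if k not in('pixels','depth','view')})
print(bot.read_state())
E
```

```text
scene {'fovy': 43.02305429457891, 'cx': 316.39904953455766, 'cy': 205.29414999242033, 'c2w': array([[-7.08015542e-01, -4.99549132e-01,  4.99163958e-01,
         1.39835374e+03],
       [ 7.05933179e-01, -4.81335132e-01,  5.19591029e-01,
         8.94670633e+02],
       [-1.92960977e-02,  7.20254924e-01,  6.93441061e-01,
         1.19634709e+03],
       [ 0.00000000e+00,  0.00000000e+00,  0.00000000e+00,
         1.00000000e+00]]), 'f': np.float64(507.4301758275758)}
top {'fovy': 45.78127192684024, 'cx': 320.9808084667351, 'cy': 194.62746402098472, 'c2w': array([[ 1.97810637e-02,  9.95306327e-01, -9.47313265e-02,
         4.07568095e+02],
       [-9.99635334e-01,  2.14308011e-02,  1.64292184e-02,
         4.33346561e+01],
       [ 1.83822732e-02,  9.43717938e-02,  9.95367297e-01,
         1.67283545e+03],
       [ 0.00000000e+00,  0.00000000e+00,  0.00000000e+00,
         1.00000000e+00]]), 'f': np.float64(473.68226546360637)}
{'time_s': 0.1, 'joint_pos': array([-8.06781912e+01,  1.26712700e+01,  8.75190029e+01, -3.19328416e-04,
        7.99126793e+01, -7.22469519e+00]), 'joint_vel': array([ 1.69294769e-02,  1.05610544e-04, -1.75055193e-01, -3.53024691e-02,
       -2.19979962e-02, -2.10700233e-02]), 'effort': array([ 1.36962557e-03, -4.95942879e+01, -3.88520515e+01,  7.01085222e-02,
        5.15439617e-02, -4.94730409e-05]), 'ee_pos': array([ 177.90019828, -598.54973368,  221.54267404]), 'ee_rot': array([-1.79987364e+02,  1.02174296e-01, -7.34534285e+01]), 'force': array([-0.70105274, -0.65956986, -0.82634937]), 'moment': array([ 0.02411293, -0.01078108, -0.01250217]), 'gripper_width': 0.9997321678182667}
```

View pics/top.png

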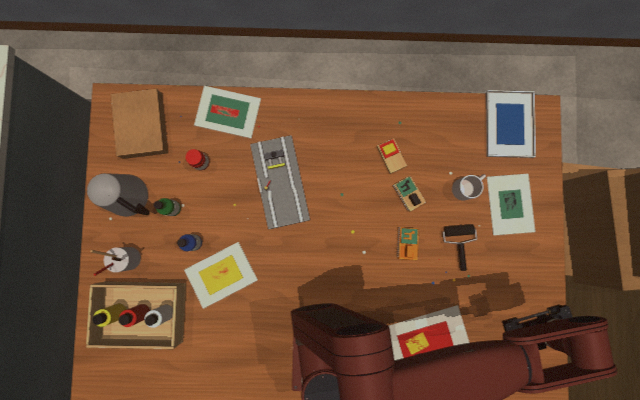

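View pics/scene.png

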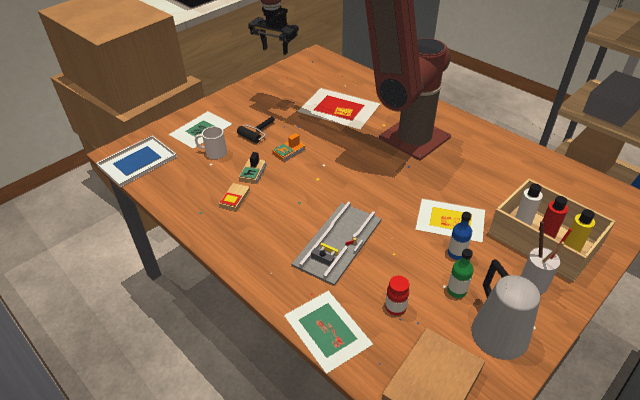

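Candidates for the block: green tile with black handle at top (409,193), which matches the description; green tile with orange handle at (408,243), the look-alike; red tile without a handle at (391,155), the spare. I choose (409,193). The bed is at (280,182), with its open end at the bottom and the pawl at about (266,185). Next is a close crop to check.

```bash
python3 - <<'E'
from h import *
d=snap('top'); im=d['pixels'][:,:,::-1]
a=cv2.resize(im[165:225,380:440],None,fx=8,fy=8,interpolation=cv2.INTER_CUBIC)[:,:400]
b=cv2.resize(im[130:235,245:315],None,fx=4.571,fy=4.571,interpolation=cv2.INTER_CUBIC)
a=cv2.resize(im[165:225,380:430],(400,480),interpolation=cv2.INTER_CUBIC)
cv2.imwrite('pics/crop.png',np.hstack([a,cv2.resize(b,(320,480))]))
P=cloud(d)
for u,v in[(409,193),(415,199),(404,188),(280,182),(300,210),(262,160),(350,210)]: print(u,v,P[v,u].round(1))
E
```

```text
409 193 [ 576.9 -292.9   23.4]
415 199 [ 552.7 -305.5   62.7]
404 188 [ 594.2 -275.1   23.7]
280 182 [607.5 161.4   9.9]
300 210 [509.5  88.3  18.8]
262 160 [681.  224.9  31.2]
350 210 [514.1 -87.8   4.1]
```

View pics/crop.png

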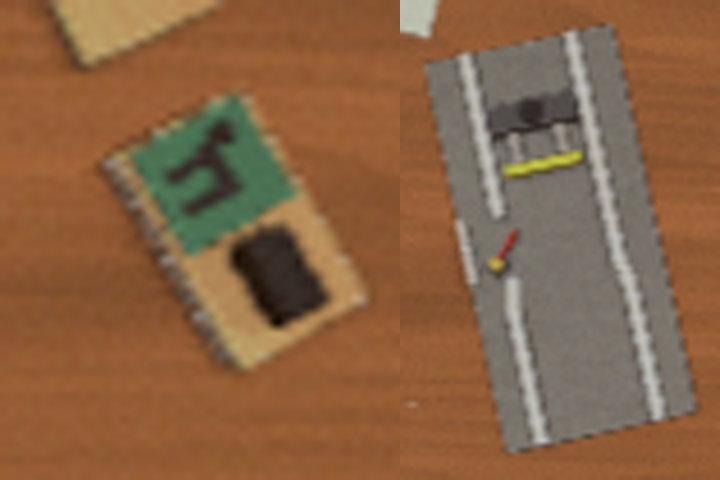

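The crop confirms the black handle and green tile, with the teeth on the block's left edge (+y). Handle top is at about (415,199) full-frame. The bed has a yellow bumper, with the red pawl on its left. I'll move towards the block for a wrist view.

Emit:
{"fn": "play_rows", "kwargs": {"increments": [[[24,19,4,0,0,0.0136,1],[24,19,4,0,0,0.0136,1],[24,19,4,0,0,0.0136,1],[24,19,4,0,0,0.0136,1],[24,19,4,0,0,0.0136,1],[24,19,4,0,0,0.0136,1],[24,19,4,0,0,0.0136,1],[24,19,4,0,0,0.0136,1],[24,19,4,0,0,0.0136,1],[24,19,4,0,0,0.0136,1],[24,19,4,0,0,0.0136,1],[24,19,4,0,0,0.0136,1],[24,19,4,0,0,0.0136,1],[24,19,4,0,0,0.0136,1],[0,0,0,0,0,0,1],[0,0,0,0,0,0,1],[0,0,0,0,0,0,1]]]}}

```text
time_s: 1.57
ee_pos: [513.6, -333.2, 278.0]
ee_rot: [179.9, 0.0, -62.5]
force: [0.3, -0.1, 0.5]
gripper_width: 1.001
```

```bash
python3 - <<'E'
from h import *
d=snap('wrist'); save(d,'pics/w1.png'); print(d['mount'],d['f'],d['cx'],d['cy']); s=bot.read_state();print(s['ee_pos'],s['ee_rot'],s['force'])
np.save('w1.npy',d,allow_pickle=True)
E
```

```text
[[ 9.99999724e-01 -7.42532643e-04 -1.40771673e-05 -1.74494790e-01]
 [-7.15846891e-04 -9.58666687e-01 -2.84530617e-01 -7.69959087e+01]
 [ 1.97777959e-04  2.84530548e-01 -9.58666954e-01 -1.61587397e+02]
 [ 0.00000000e+00  0.00000000e+00  0.00000000e+00  1.00000000e+00]] 315.8280958245877 325.52230745182436 199.63297500078565
[ 513.16974823 -333.55073912  277.98065863] [ 1.79948453e+02  4.19707399e-02 -6.25822048e+01] [-0.24241187  0.14281634  0.3516744 ]
```

View pics/w1.png

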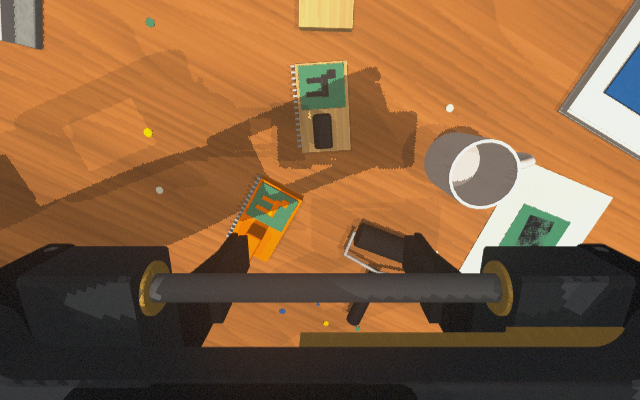

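Wrist view: target block at (322,106) with its black handle at (322,131), teeth on the left. The orange look-alike is at (265,215) and the mug at (480,170). I'll measure from the depth clouds.

```bash
python3 - <<'E'
from h import *
d=np.load('w1.npy',allow_pickle=True).item(); P=cloud(d)
def rect(m,z=None):
    p=P[m]; print(len(p),p.mean(0).round(1),'med z',np.median(p[:,2]).round(1),[np.round(q,1) for q in cv2.minAreaRect(p[:,:2].astype(np.float32))])
v,u=np.mgrid[:400,:640]
near=(u>285)&(u<360)&(v>55)&(v<160)
rect(near&(abs(P[...,2]-62)<6)); rect(near&(abs(P[...,2]-21)<8)); 
t=near&(P[...,2]<6); print('table z',np.median(P[t][:,2]))
hsv=cv2.cvtColor(d['pixels'],cv2.COLOR_RGB2HSV); g=near&(hsv[...,0]>50)&(hsv[...,0]<95)&(hsv[...,1]>70)
ys,xs=np.nonzero(g); q=np.array([onz(d,a,b,24)[:2] for a,b in zip(xs,ys)],np.float32); print('green rays z24',len(q),q.mean(0),cv2.minAreaRect(q))
hm=(near&(P[...,2]>50)).astype(np.uint8); ys,xs=np.nonzero(hm); print('handle px',xs.min(),xs.max(),ys.min(),ys.max())
# jig from top
d=snap('top'); P=cloud(d); near=(u>245)&(u<315)&(v>130)&(v<235)
hsv=cv2.cvtColor(d['pixels'],cv2.COLOR_RGB2HSV); m=(near&(hsv[...,1]<60)).astype(np.uint8)
m=cv2.morphologyEx(m,cv2.MORPH_CLOSE,np.ones((5,5),np.uint8)); c=max(cv2.findContours(m,0,2)[0],key=cv2.contourArea)
q=np.array([onz(d,a,b,12)[:2] for a,b in c[:,0]],np.float32); print('jig',cv2.minAreaRect(q),cv2.boxPoints(cv2.minAreaRect(q)))
print('z plate',np.median(P[near&(m>0)][:,2]))
y=near&(hsv[...,0]>22)&(hsv[...,0]<35)&(hsv[...,1]>150)&(hsv[...,2]>120); ys,xs=np.nonzero(y); print('yellow',list(zip(xs,ys))[::4],np.mean([onz(d,a,b,30)[:2] for a,b in zip(xs,ys)],0))
E
```

```text
634 [ 554.7 -307.    61. ] med z 61.1 [array([ 554.3, -307.1]), array([39.9, 22. ]), np.float64(31.5)]
4035 [ 583.5 -291.5   21.4] med z 21.1 [array([ 576.6, -293.6]), array([110.1,  70. ]), np.float64(31.5)]
table z -0.6212713123279059
green rays z24 1307 [ 601.2694 -282.0861] ((599.8592529296875, -282.27496337890625), (50.898250579833984, 55.13334274291992), 30.991973876953125)
handle px 290 358 57 159
jig ((609.189453125, 164.0321807861328), (308.5610656738281, 149.63192749023438), 13.792572975158691) [[441.5209   199.9092  ]
 [477.19424   54.591873]
 [776.85803  128.15517 ]
 [741.1847   273.47247 ]]
z plate 13.155249460235154
yellow [(np.int64(279), np.int64(164)), (np.int64(283), np.int64(164)), (np.int64(277), np.int64(165)), (np.int64(281), np.int64(165)), (np.int64(272), np.int64(166)), (np.int64(276), np.int64(166)), (np.int64(270), np.int64(167)), (np.int64(268), np.int64(168))] [659.9778823  175.73565933]
```

Measured sizes match (handle 39.9×22 at z 61, block 110×70). Handle centre is (554.3,-307.1), yaw 31.5°. Bed plate 308.6×149.6, yaw 13.8°. Descending to grasp.

Emit:
{"fn": "play_rows", "kwargs": {"increments": [[[6.8,4.4,-20,0,0,0.0117,1],[6.8,4.4,-20,0,0,0.0117,1],[6.8,4.4,-20,0,0,0.0117,1],[6.8,4.4,-20,0,0,0.0117,1],[6.8,4.4,-20,0,0,0.0117,1],[6.8,4.4,-20,0,0,0.0117,1],[0,0,-20,0,0,0,1],[0,0,-20,0,0,0,1],[0,0,-20,0,0,0,1],[0,0,-10,0,0,0,1],[0,0,0,0,0,0,1],[0,0,0,0,0,0,1]]]}}

```text
time_s: 2.67
ee_pos: [554.1, -307.2, 88.4]
ee_rot: [180.0, 0.1, -58.6]
force: [1.0, 0.3, 1.7]
gripper_width: 1.001
```

Emit:
{"fn": "play_rows", "kwargs": {"increments": [[[0,0,-15,0,0,0,1],[0,0,-15,0,0,0,1],[0,0,-15,0,0,0,1],[0,0,-10,0,0,0,1],[0,0,-7,0,0,0,1],[0,0,0,0,0,0,1],[0,0,0,0,0,0,0],[0,0,0,0,0,0,0],[0,0,0,0,0,0,0],[0,0,0,0,0,0,0],[0,0,0,0,0,0,0],[0,0,0,0,0,0,0],[0,0,0,0,0,0,0],[0,0,0,0,0,0,0]]]}}

```text
time_s: 3.83
ee_pos: [554.8, -306.7, 26.6]
ee_rot: [180.0, -0.0, -58.5]
force: [-0.4, 0.2, -0.1]
gripper_width: 0.479
```

Emit:
{"fn": "play_rows", "kwargs": {"increments": [[[0,0,0,0,0,0,0],[0,0,0,0,0,0,0],[0,0,0,0,0,0,0],[0,0,0,0,0,0,0],[0,0,0,0,0,0,0],[0,0,0,0,0,0,0],[0,0,0,0,0,0,0],[0,0,0,0,0,0,0]]]}}

```text
time_s: 4.5
ee_pos: [554.8, -306.8, 26.5]
ee_rot: [-180.0, -0.0, -58.5]
force: [0.3, -0.1, -1.3]
gripper_width: 0.253
```

Gripped: 22 mm opening matches the handle. Lifting and carrying towards the bed's entry, staying high for a wrist view.

Emit:
{"fn": "play_rows", "kwargs": {"increments": [[[0,0,10,0,0,0,0],[0,0,20,0,0,0,0],[0,0,30,0,0,0,0],[-3.9,26,12.5,0,0,-0.0182,0],[-3.9,26,12.5,0,0,-0.0182,0],[-3.9,26,12.5,0,0,-0.0182,0],[-3.9,26,12.5,0,0,-0.0182,0],[-3.9,26,12.5,0,0,-0.0182,0],[-3.9,26,12.5,0,0,-0.0182,0],[-3.9,26,12.5,0,0,-0.0182,0],[-3.9,26,12.5,0,0,-0.0182,0],[-3.9,26,12.5,0,0,-0.0182,0],[-3.9,26,12.5,0,0,-0.0182,0],[-3.9,26,12.5,0,0,-0.0182,0],[-3.9,26,12.5,0,0,-0.0182,0],[-3.9,26,12.5,0,0,-0.0182,0],[-3.9,26,12.5,0,0,-0.0182,0],[-3.9,26,12.5,0,0,-0.0182,0],[-3.9,26,12.5,0,0,-0.0182,0],[-3.9,26,12.5,0,0,-0.0182,0]]]}}

```text
time_s: 6.17
ee_pos: [487.3, 136.5, 299.7]
ee_rot: [179.9, 0.0, -76.3]
force: [0.3, 0.7, -3.4]
gripper_width: 0.249
```

Emit:
{"fn": "play_rows", "kwargs": {"increments": [[[0,0,0,0,0,0,0],[0,0,0,0,0,0,0],[0,0,0,0,0,0,0],[0,0,0,0,0,0,0]]]}}

```text
time_s: 6.5
ee_pos: [488.0, 134.4, 298.2]
ee_rot: [179.9, -0.0, -76.3]
force: [0.1, -0.0, -3.3]
gripper_width: 0.252
```

```bash
python3 - <<'E'
from h import *
d=snap('wrist'); save(d,'pics/w2.png'); s=bot.read_state();print(s['ee_pos'],s['ee_rot'],s['force'])
np.save('w2.npy',d,allow_pickle=True)
E
```

```text
[488.0825425  134.28183178 298.0813589 ] [ 1.79890875e+02 -3.53438069e-03 -7.63170148e+01] [-0.06336319  0.11560837 -3.89882687]
```

View pics/w2.png

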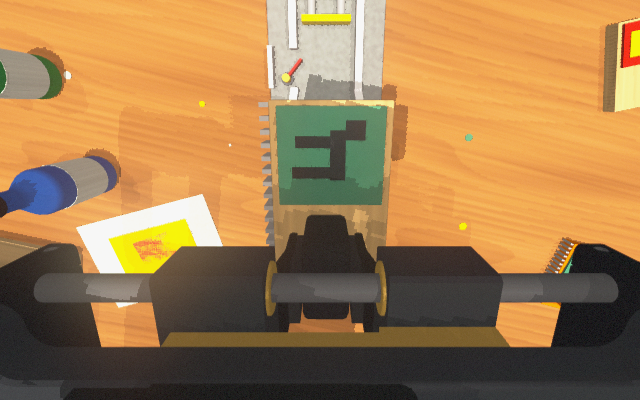

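Wrist view: the held block is level with its tile around (335,155) and teeth left. Beyond it are the narrow slot's rails at (292,20) and (360,45), the pawl at (292,70), and the bumper at (326,17). Now measuring both from one cloud.

```bash
cat > jig.py <<'E'
from h import *
def T(p,o,yaw):
    c,s=np.cos(np.radians(yaw)),np.sin(np.radians(yaw)); q=p[:,:2]-o
    return np.c_[q[:,0]*c+q[:,1]*s,-q[:,0]*s+q[:,1]*c,p[:,2]]
O=np.array([618.9,166.4]);Y=13.8
E
python3 - <<'E'
from jig import *
v,u=np.mgrid[:400,:640]
d=np.load('w2.npy',allow_pickle=True).item(); P=cloud(d)
m=(abs(P[...,2]-293)<8)&(u>240)&(u<400)&(v>95)&(v<206)
p=P[m]; r=cv2.minAreaRect(p[:,:2].astype(np.float32)); print('block front',r,np.median(p[:,2]))
hsv=cv2.cvtColor(d['pixels'],cv2.COLOR_RGB2HSV); g=m&(hsv[...,0]>50)&(hsv[...,0]<95)&(hsv[...,1]>70)
print('tile',cv2.minAreaRect(P[g][:,:2].astype(np.float32)),np.median(P[g][:,2]))
def rails(P,mask,name):
    q=T(P[mask],O,Y); q=q[(abs(q[:,2]-28)<5)]
    for x0 in range(-160,140,20):
        w=q[(q[:,0]>x0)&(q[:,0]<x0+20)]; a=w[(w[:,1]>30)&(w[:,1]<60)]; b=w[(w[:,1]<-28)&(w[:,1]>-60)]
        if len(a)>8 and len(b)>8: print(name,x0,len(a),len(b),'L inner %.1f mid %.1f R inner %.1f mid %.1f  center %.1f'%(np.percentile(a[:,1],3),np.median(a[:,1]),np.percentile(b[:,1],97),np.median(b[:,1]),(np.percentile(a[:,1],3)+np.percentile(b[:,1],97))/2), 'z',np.median(w[:,2]).round(1))
rails(P,(v<95),'wrist')
d2=snap('top'); P2=cloud(d2); save(d2,'pics/t2.png')
rails(P2,(u>240)&(u<320)&(v>125)&(v<240),'top')
for n,dd,PP,mm in(('w',d,P,v<30),('t',d2,P2,(u>240)&(u<320)&(v>125)&(v<240))):
    h=cv2.cvtColor(dd['pixels'],cv2.COLOR_RGB2HSV); y=mm&(h[...,0]>22)&(h[...,0]<35)&(h[...,1]>150)&(h[...,2]>120)
    q=T(PP[y],O,Y); q=q[abs(q[:,1])<32]; print(n,'yellow x min/med/max',np.percentile(q,[3,50,97],axis=0).round(1))
    r_=mm if n=='t' else v<95
    y=r_&((h[...,0]<6)|(h[...,0]>174))&(h[...,1]>150); q=T(PP[y],O,Y); q=q[(q[:,1]<60)&(q[:,0]>-60)] ; print(n,'red',np.percentile(q,[3,50,97],axis=0).round(1))
E
```

```text
block front ((538.068603515625, 146.45565795898438), (57.68396759033203, 70.30899810791016), 13.659067153930664) 294.8740653562646
tile ((538.4611206054688, 143.9374237060547), (51.30438995361328, 55.5576057434082), 13.706399917602539) 294.9625595720947
wrist -60 24 25 L inner 36.9 mid 41.6 R inner -37.2 mid -42.1  center -0.2 z 27.4
wrist -40 64 136 L inner 36.8 mid 44.5 R inner -36.8 mid -41.1  center 0.0 z 27.4
wrist -20 62 136 L inner 31.8 mid 39.4 R inner -37.3 mid -41.9  center -2.7 z 27.0
wrist 0 60 141 L inner 36.6 mid 41.1 R inner -36.9 mid -41.1  center -0.1 z 26.1
wrist 20 154 156 L inner 36.3 mid 40.9 R inner -36.8 mid -41.6  center -0.2 z 26.3
wrist 40 152 167 L inner 36.7 mid 41.2 R inner -28.6 mid -40.9  center 4.1 z 28.1
wrist 60 33 36 L inner 36.6 mid 40.3 R inner -36.9 mid -41.6  center -0.1 z 27.0
top 20 13 11 L inner 38.3 mid 42.9 R inner -37.4 mid -40.6  center 0.5 z 28.4
top 40 11 14 L inner 37.5 mid 42.7 R inner -31.9 mid -39.9  center 2.8 z 28.8
top 60 12 14 L inner 37.2 mid 41.4 R inner -36.8 mid -40.9  center 0.2 z 27.5
top 80 16 16 L inner 37.2 mid 41.6 R inner -32.5 mid -40.1  center 2.4 z 28.0
top 100 15 13 L inner 37.1 mid 41.5 R inner -36.9 mid -40.1  center 0.1 z 28.3
top 120 10 10 L inner 36.8 mid 39.7 R inner -36.5 mid -41.1  center 0.2 z 28.2
w yellow x min/med/max [[ 40.4 -28.4  29.2]
 [ 43.7  -0.7  31.7]
 [ 47.8  28.1  33.4]]
w red [[ -14.5 -397.1   20.4]
 [  10.3 -379.    23.2]
 [  39.5   42.5   27.5]]
t yellow x min/med/max [[ 41.7 -27.4  18.9]
 [ 44.2  -3.3  31.8]
 [ 48.2  24.3  38.1]]
t red [[  7.9  29.   -0.6]
 [202.4  32.5   3.2]
 [204.1  35.3  13.9]]
```

The bed model fits (slot centre −0.1 mm, rail inner edges ±36.8, yaw 13.8°). The held block is at y −0.1 with its middle at x ≈ −109, yaw 13.7°. The bumper face is near x ≈ +40. Lowering.

Emit:
{"fn": "play_rows", "kwargs": {"increments": [[[0,0,-15,0,0,0,0],[0,0,-15,0,0,0,0],[0,0,-15,0,0,0,0],[0,0,-15,0,0,0,0],[0,0,-15,0,0,0,0],[0,0,-15,0,0,0,0],[0,0,-15,0,0,0,0],[0,0,-15,0,0,0,0],[0,0,-15,0,0,0,0],[0,0,-15,0,0,0,0],[0,0,-15,0,0,0,0],[0,0,-15,0,0,0,0],[0,0,-15,0,0,0,0],[0,0,-15,0,0,0,0],[0,0,-15,0,0,0,0],[0,0,-13,0,0,0,0],[0,0,0,0,0,0,0],[0,0,0,0,0,0,0],[0,0,0,0,0,0,0]]]}}

```text
time_s: 8.18
ee_pos: [489.0, 134.9, 61.6]
ee_rot: [-180.0, -0.0, -76.3]
force: [-0.5, -0.0, -2.7]
gripper_width: 0.251
```

Emit:
{"fn": "play_rows", "kwargs": {"increments": [[[0,0,-6,0,0,0,0],[0,0,-6,0,0,0,0],[0,0,-4,0,0,0,0],[0,0,-2,0,0,0,0],[0,0,-2,0,0,0,0],[0,0,-1,0,0,0,0],[0,0,0,0,0,0,0],[0,0,0,0,0,0,0]]]}}

```text
time_s: 8.85
ee_pos: [488.6, 135.3, 40.1]
ee_rot: [-180.0, -0.0, -76.2]
force: [-0.7, 0.1, -3.5]
gripper_width: 0.25
```

Emit:
{"fn": "play_rows", "kwargs": {"increments": [[[0,0,-0.5,0,0,0,0],[0,0,-0.5,0,0,0,0],[0,0,-0.5,0,0,0,0],[0,0,0,0,0,0,0],[0,0,0,0,0,0,0]]]}}

```text
time_s: 9.27
ee_pos: [488.5, 135.3, 38.6]
ee_rot: [-180.0, 0.0, -76.3]
force: [-0.4, -0.4, -3.9]
gripper_width: 0.249
```

Emit:
{"fn": "play_rows", "kwargs": {"increments": [[[0,0,-0.4,0,0,0,0],[0,0,-0.4,0,0,0,0],[0,0,0,0,0,0,0],[0,0,0,0,0,0,0]]]}}

```text
time_s: 9.6
ee_pos: [488.6, 135.3, 38.4]
ee_rot: [180.0, -0.0, -76.2]
force: [-4.6, -1.0, 5.0]
gripper_width: 0.25
```

Contact with the plate at z 38.4. I'll ease up 0.4 mm, centre by −0.8 mm, and start sliding along (0.971, 0.2385).

Emit:
{"fn": "play_rows", "kwargs": {"increments": [[[0.1,-0.4,0.4,0,0,0,0],[0.1,-0.4,0,0,0,0,0],[1.94,0.48,0,0,0,0,0],[1.94,0.48,0,0,0,0,0],[1.94,0.48,0,0,0,0,0],[1.94,0.48,0,0,0,0,0],[1.94,0.48,0,0,0,0,0],[1.94,0.48,0,0,0,0,0],[1.94,0.48,0,0,0,0,0],[1.94,0.48,0,0,0,0,0],[1.94,0.48,0,0,0,0,0],[1.94,0.48,0,0,0,0,0],[0,0,0,0,0,0,0],[0,0,0,0,0,0,0]]]}}

```text
time_s: 10.77
ee_pos: [508.3, 139.1, 38.5]
ee_rot: [-180.0, -0.0, -76.2]
force: [-4.5, -1.8, 5.2]
gripper_width: 0.254
```

Emit:
{"fn": "play_rows", "kwargs": {"increments": [[[0,0,0.3,0,0,0,0],[1.94,0.48,0,0,0,0,0],[1.94,0.48,0,0,0,0,0],[1.94,0.48,0,0,0,0,0],[1.94,0.48,0,0,0,0,0],[1.94,0.48,0,0,0,0,0],[1.94,0.48,0,0,0,0,0],[1.94,0.48,0,0,0,0,0],[1.94,0.48,0,0,0,0,0],[0,0,0,0,0,0,0],[0,0,0,0,0,0,0]]]}}

```text
time_s: 11.68
ee_pos: [523.7, 143.1, 38.5]
ee_rot: [-180.0, 0.0, -76.2]
force: [-2.9, -1.2, 3.7]
gripper_width: 0.248
```

Emit:
{"fn": "play_rows", "kwargs": {"increments": [[[0,0,0.2,0,0,0,0],[1.94,0.48,0,0,0,0,0],[1.94,0.48,0,0,0,0,0],[1.94,0.48,0,0,0,0,0],[1.94,0.48,0,0,0,0,0],[1.94,0.48,0,0,0,0,0],[1.94,0.48,0,0,0,0,0],[1.94,0.48,0,0,0,0,0],[1.94,0.48,0,0,0,0,0],[1.94,0.48,0,0,0,0,0],[1.94,0.48,0,0,0,0,0],[1.94,0.48,0,0,0,0,0],[1.94,0.48,0,0,0,0,0],[0,0,0,0,0,0,0],[0,0,0,0,0,0,0]]]}}

```text
time_s: 12.93
ee_pos: [547.1, 148.7, 38.5]
ee_rot: [-180.0, -0.0, -76.2]
force: [-1.9, -2.6, -0.6]
gripper_width: 0.253
```

Emit:
{"fn": "play_rows", "kwargs": {"increments": [[[1.94,0.48,0,0,0,0,0],[1.94,0.48,0,0,0,0,0],[1.94,0.48,0,0,0,0,0],[1.94,0.48,0,0,0,0,0],[1.94,0.48,0,0,0,0,0],[1.94,0.48,0,0,0,0,0],[1.94,0.48,0,0,0,0,0],[1.94,0.48,0,0,0,0,0],[1.94,0.48,0,0,0,0,0],[1.94,0.48,0,0,0,0,0],[1.94,0.48,0,0,0,0,0],[1.94,0.48,0,0,0,0,0],[0,0,0,0,0,0,0],[0,0,0,0,0,0,0]]]}}

```text
time_s: 14.1
ee_pos: [570.5, 154.7, 38.5]
ee_rot: [-180.0, 0.0, -76.3]
force: [-1.2, -2.6, -0.9]
gripper_width: 0.251
```

Front at about +31. Feeling for the bumper in small calls.

Emit:
{"fn": "play_rows", "kwargs": {"increments": [[[0.97,0.24,0,0,0,0,0],[0.97,0.24,0,0,0,0,0],[0.97,0.24,0,0,0,0,0],[0.97,0.24,0,0,0,0,0],[0.97,0.24,0,0,0,0,0],[0,0,0,0,0,0,0]]]}}

```text
time_s: 14.6
ee_pos: [575.1, 155.9, 38.5]
ee_rot: [180.0, 0.0, -76.2]
force: [-3.0, -2.2, -1.1]
gripper_width: 0.248
```

Emit:
{"fn": "play_rows", "kwargs": {"increments": [[[0.97,0.24,0,0,0,0,0],[0.97,0.24,0,0,0,0,0],[0,0,0,0,0,0,0]]]}}

```text
time_s: 14.85
ee_pos: [577.2, 156.4, 38.5]
ee_rot: [-180.0, 0.0, -76.3]
force: [-2.0, -1.9, -2.9]
gripper_width: 0.25
```

Emit:
{"fn": "play_rows", "kwargs": {"increments": [[[0.97,0.24,0,0,0,0,0],[0.97,0.24,0,0,0,0,0],[0,0,0,0,0,0,0]]]}}

```text
time_s: 15.1
ee_pos: [579.5, 156.8, 38.6]
ee_rot: [-179.9, -0.0, -76.3]
force: [0.5, -1.2, -3.6]
gripper_width: 0.246
```

Emit:
{"fn": "play_rows", "kwargs": {"increments": [[[0.97,0.24,0,0,0,0,0],[0.97,0.24,0,0,0,0,0],[0,0,0,0,0,0,0]]]}}

```text
time_s: 15.35
ee_pos: [580.5, 157.1, 38.6]
ee_rot: [179.9, -0.0, -76.2]
force: [-3.2, -2.4, -0.4]
gripper_width: 0.254
```

Emit:
{"fn": "play_rows", "kwargs": {"increments": [[[0.97,0.24,0,0,0,0,0],[0.97,0.24,0,0,0,0,0],[0,0,0,0,0,0,0]]]}}

```text
time_s: 15.6
ee_pos: [582.1, 157.5, 38.6]
ee_rot: [179.9, -0.0, -76.2]
force: [-4.9, -2.8, -0.5]
gripper_width: 0.25
```

Emit:
{"fn": "play_rows", "kwargs": {"increments": [[[0.97,0.24,0,0,0,0,0],[0.97,0.24,0,0,0,0,0],[0,0,0,0,0,0,0]]]}}

```text
time_s: 15.85
ee_pos: [583.7, 157.9, 38.5]
ee_rot: [179.9, -0.0, -76.2]
force: [-6.0, -3.9, 1.5]
gripper_width: 0.254
```

Emit:
{"fn": "play_rows", "kwargs": {"increments": [[[0.97,0.24,0,0,0,0,0],[0,0,0,0,0,0,0]]]}}

```text
time_s: 16.02
ee_pos: [584.5, 158.1, 38.6]
ee_rot: [179.8, -0.0, -76.2]
force: [-7.3, -3.7, 2.1]
gripper_width: 0.25
```

Emit:
{"fn": "play_rows", "kwargs": {"increments": [[[0.97,0.24,0,0,0,0,0],[0,0,0,0,0,0,0]]]}}

```text
time_s: 16.18
ee_pos: [585.6, 158.3, 38.6]
ee_rot: [179.9, -0.0, -76.2]
force: [-6.0, -3.4, 0.9]
gripper_width: 0.247
```

Emit:
{"fn": "play_rows", "kwargs": {"increments": [[[0.97,0.24,0,0,0,0,0],[0,0,0,0,0,0,0]]]}}

```text
time_s: 16.35
ee_pos: [586.5, 158.5, 38.6]
ee_rot: [179.8, -0.0, -76.2]
force: [-6.7, -4.3, 0.8]
gripper_width: 0.25
```

```bash
cat > chk.py <<'E'
from jig import *
s=bot.read_state(); p=T(s['ee_pos'][None],O,Y)[0]; f=T(np.array([[*s['force'][:2],0]]),np.zeros(2),Y)[0]
print('t',s['time_s'],'tcp jig',p.round(1),'front',p[0].round(1)+81,'Fjig',f.round(1))
v,u=np.mgrid[:400,:640]
for n,box in(('wrist',(150,0,450,200)),('top',(240,120,320,240))):
    d=snap(n);P=cloud(d);m=(u>box[0])&(u<box[2])&(v>box[1])&(v<box[3])
    h=cv2.cvtColor(d['pixels'],cv2.COLOR_RGB2HSV); q=T(P[m],O,Y); hh=h[m]
    y=(hh[:,0]>22)&(hh[:,0]<35)&(hh[:,1]>150)&(hh[:,2]>100)&(abs(q[:,1])<32)&(q[:,0]>20)&(q[:,0]<120)&(q[:,2]>20)
    g=(hh[:,0]>50)&(hh[:,0]<95)&(hh[:,1]>70)&(abs(q[:,1])<32)&(abs(q[:,2]-36)<8)
    r=((hh[:,0]<6)|(hh[:,0]>174))&(hh[:,1]>150)&(q[:,1]>20)&(q[:,1]<60)&(abs(q[:,0])<30)
    for k,mm in(('yellow',y),('tile',g),('pawl',r)):
        if mm.sum()>3: print(n,k,mm.sum(),np.percentile(q[mm],[3,50,97],axis=0).round(1).tolist())
    save(d,f'pics/{n}_{s["time_s"]:.2f}.png')
E
python3 chk.py
```

```text
t 16.35 tcp jig [-33.4   0.1  38.6] front 47.6 Fjig [-7.6 -2.6  0. ]
wrist yellow 1965 [[47.0, -28.4, 30.5], [50.8, -0.8, 31.9], [54.6, 27.4, 33.1]]
wrist tile 7619 [[-3.8, -29.1, 34.3], [19.2, -1.8, 35.4], [42.1, 23.6, 36.6]]
wrist pawl 126 [[-7.4, 35.8, 17.2], [-2.4, 38.4, 27.2], [3.2, 42.1, 28.6]]
top pawl 16 [[-27.3, 22.7, 408.8], [-11.0, 42.7, 421.7], [6.8, 55.3, 429.2]]
```

Bumper's yellow top moved from x 43.7 to 50.8, about 7 mm pressed, and the force (7.6 N) agrees. The unpressed face is at ≈ 40.4, so the target front is ≈ 55.5–56.

Emit:
{"fn": "play_rows", "kwargs": {"increments": [[[0.97,0.24,0,0,0,0,0],[0.97,0.24,0,0,0,0,0],[0,0,0,0,0,0,0]]]}}

```text
time_s: 16.7
ee_pos: [587.9, 158.9, 38.5]
ee_rot: [179.8, -0.0, -76.2]
force: [-8.9, -5.6, 3.7]
gripper_width: 0.249
```

Emit:
{"fn": "play_rows", "kwargs": {"increments": [[[0.97,0.24,0,0,0,0,0],[0.97,0.24,0,0,0,0,0],[0,0,0,0,0,0,0]]]}}

```text
time_s: 16.95
ee_pos: [589.5, 159.3, 38.5]
ee_rot: [179.7, -0.0, -76.2]
force: [-9.6, -5.9, 4.9]
gripper_width: 0.25
```

Emit:
{"fn": "play_rows", "kwargs": {"increments": [[[0.97,0.24,0,0,0,0,0],[0,0,0,0,0,0,0]]]}}

```text
time_s: 17.12
ee_pos: [590.3, 159.5, 38.5]
ee_rot: [179.7, -0.0, -76.2]
force: [-11.7, -6.3, 5.8]
gripper_width: 0.254
```

Emit:
{"fn": "play_rows", "kwargs": {"increments": [[[0.97,0.24,0,0,0,0,0],[0,0,0,0,0,0,0]]]}}

```text
time_s: 17.28
ee_pos: [591.1, 159.7, 38.5]
ee_rot: [179.7, -0.0, -76.2]
force: [-11.4, -6.4, 6.0]
gripper_width: 0.253
```

```bash
python3 chk.py
```

```text
t 17.2833 tcp jig [-28.6   0.1  38.5] front 52.4 Fjig [-12.6  -3.5   0. ]
wrist yellow 1960 [[51.7, -28.3, 30.5], [55.6, -0.8, 31.8], [59.4, 27.4, 33.2]]
wrist tile 7736 [[1.0, -29.1, 34.2], [24.4, -1.8, 35.4], [46.9, 23.6, 36.6]]
wrist pawl 72 [[-2.4, 34.6, 20.7], [1.0, 36.5, 27.1], [3.1, 39.0, 28.6]]
top pawl 29 [[-27.8, 20.8, 408.8], [-14.0, 35.4, 423.8], [4.2, 52.5, 438.7]]
```

Emit:
{"fn": "play_rows", "kwargs": {"increments": [[[0.97,0.24,0.1,0,0,0,0],[0,0,0,0,0,0,0]]]}}

```text
time_s: 17.55
ee_pos: [592.3, 159.9, 38.6]
ee_rot: [179.7, -0.0, -76.2]
force: [-9.8, -4.8, 5.0]
gripper_width: 0.253
```

Emit:
{"fn": "play_rows", "kwargs": {"increments": [[[0.97,0.24,0.1,0,0,0,0],[0,0,0,0,0,0,0]]]}}

```text
time_s: 17.72
ee_pos: [593.1, 160.1, 38.6]
ee_rot: [179.7, -0.0, -76.2]
force: [-10.2, -5.6, 4.3]
gripper_width: 0.25
```

Emit:
{"fn": "play_rows", "kwargs": {"increments": [[[0.97,0.24,0.1,0,0,0,0],[0,0,0,0,0,0,0]]]}}

```text
time_s: 17.88
ee_pos: [594.0, 160.4, 38.6]
ee_rot: [179.7, -0.0, -76.2]
force: [-10.0, -5.0, 4.8]
gripper_width: 0.247
```

```bash
python3 chk.py
```

```text
t 17.8833 tcp jig [-25.6   0.1  38.6] front 55.4 Fjig [-10.9  -2.4   0. ]
wrist yellow 1964 [[54.7, -28.3, 30.6], [58.6, -0.8, 31.8], [62.3, 27.4, 33.1]]
wrist tile 7709 [[3.9, -29.1, 34.2], [27.4, -1.8, 35.4], [50.4, 23.6, 36.7]]
wrist pawl 6 [[0.3, 32.8, 26.9], [0.5, 34.2, 27.6], [0.7, 35.6, 28.3]]
top pawl 36 [[-27.8, 21.6, 410.0], [-7.8, 40.5, 423.8], [10.7, 54.6, 437.1]]
```

A click came at front ≈ 53 (force dropped 12.6 → 10.9 N). By image, the bumper is pressed 14.9 mm. The force is a bit under the stated 14–22 N, so I'll push one more mm before letting go.

Emit:
{"fn": "play_rows", "kwargs": {"increments": [[[0.97,0.24,0,0,0,0,0],[0,0,0,0,0,0,0],[0,0,0,0,0,0,0]]]}}

```text
time_s: 18.23
ee_pos: [594.5, 160.5, 38.6]
ee_rot: [179.6, -0.0, -76.2]
force: [-12.9, -6.4, 6.4]
gripper_width: 0.254
```

```bash
python3 chk.py
```

```text
t 18.2333 tcp jig [-25.1   0.1  38.6] front 55.9 Fjig [-14.   -3.1   0. ]
wrist yellow 1968 [[55.2, -28.3, 30.5], [59.0, -0.8, 31.8], [62.8, 27.3, 33.1]]
wrist tile 7718 [[4.4, -29.0, 34.2], [27.8, -1.8, 35.4], [50.8, 23.6, 36.6]]
wrist pawl 5 [[0.8, 33.4, 26.9], [1.0, 34.5, 27.5], [1.1, 35.4, 28.0]]
top pawl 42 [[-24.7, 21.1, 405.1], [-3.0, 38.8, 421.0], [16.5, 55.8, 434.6]]
```

15.3 mm pressed at 14 N. Easing back onto the tooth, then opening.

Emit:
{"fn": "play_rows", "kwargs": {"increments": [[[-0.97,-0.24,0,0,0,0,0],[-0.97,-0.24,0,0,0,0,0],[-0.49,-0.12,0,0,0,0,0],[0,0,0,0,0,0,0],[0,0,0,0,0,0,0]]]}}

```text
time_s: 18.75
ee_pos: [593.9, 160.3, 38.6]
ee_rot: [179.9, -0.0, -76.2]
force: [-5.2, -3.7, 0.2]
gripper_width: 0.254
```

```bash
python3 chk.py
```

```text
t 18.75 tcp jig [-25.8   0.1  38.6] front 55.2 Fjig [-6.  -2.3  0. ]
wrist yellow 1973 [[54.6, -28.4, 30.5], [58.4, -0.8, 31.8], [62.2, 27.3, 33.2]]
wrist tile 7660 [[3.7, -29.1, 34.3], [27.1, -1.8, 35.5], [49.7, 23.6, 36.6]]
wrist pawl 6 [[0.1, 32.8, 26.6], [0.3, 34.2, 27.5], [0.5, 35.4, 28.1]]
top pawl 34 [[-27.8, 21.6, 407.6], [-7.1, 42.3, 424.1], [10.2, 55.1, 436.0]]
```

Emit:
{"fn": "play_rows", "kwargs": {"increments": [[[-0.49,-0.12,0,0,0,0,0],[-0.49,-0.12,0,0,0,0,0],[0,0,0,0,0,0,0],[0,0,0,0,0,0,0.3],[0,0,0,0,0,0,0.4],[0,0,0,0,0,0,0.5],[0,0,0,0,0,0,0.6],[0,0,0,0,0,0,0.6],[0,0,0,0,0,0,0.6],[0,0,0,0,0,0,0.6],[0,0,0,0,0,0,0.6],[0,0,0,0,0,0,0.6]]]}}

```text
time_s: 19.85
ee_pos: [593.9, 160.6, 38.9]
ee_rot: [-180.0, 0.0, -76.3]
force: [-0.7, -0.6, -0.9]
gripper_width: 0.597
```

```bash
python3 chk.py
```

```text
t 19.85 tcp jig [-25.7   0.3  38.9] front 55.3 Fjig [-0.8 -0.4  0. ]
wrist yellow 1917 [[53.2, -28.4, 30.5], [56.6, -1.1, 31.8], [60.5, 27.5, 33.2]]
wrist tile 7322 [[3.7, -30.5, 34.2], [26.4, -3.1, 35.4], [48.4, 22.3, 36.6]]
top pawl 31 [[-25.3, 20.9, 408.6], [-9.0, 33.9, 422.0], [15.2, 55.5, 437.4]]
```

Released: the block sprang back about 2 mm and the bumper still holds ≈ 12.9 mm. Retracting upward.

Emit:
{"fn": "play_rows", "kwargs": {"increments": [[[0,0,5,0,0,0,0.6],[0,0,10,0,0,0,0.6],[0,0,20,0,0,0,0.6],[0,0,20,0,0,0,0.6],[0,0,20,0,0,0,0.6],[0,0,20,0,0,0,0.6],[0,0,20,0,0,0,0.6],[0,0,20,0,0,0,0.6],[0,0,20,0,0,0,0.6],[0,0,20,0,0,0,0.6],[-15,-3.5,10,0,0,0,0.6],[-15,-3.5,10,0,0,0,0.6],[-15,-3.5,0,0,0,0,0.6],[0,0,0,0,0,0,0.6],[0,0,0,0,0,0,0.6],[0,0,0,0,0,0,0.6]]]}}

```text
time_s: 21.28
ee_pos: [549.4, 150.1, 234.4]
ee_rot: [-179.9, -0.0, -76.3]
force: [0.0, -0.0, -0.7]
gripper_width: 0.605
```

```bash
python3 chk.py; mv pics/wrist_21*.png pics/final.png; ls pics
```

```text
t 21.2833 tcp jig [-71.4   0.7 234.4] front 9.599999999999994 Fjig [ 0. -0.  0.]
wrist yellow 463 [[52.7, -28.5, 30.0], [56.4, -1.0, 31.8], [60.3, 27.6, 33.2]]
wrist tile 1995 [[-0.6, -30.4, 33.9], [24.2, -4.1, 35.3], [48.2, 22.1, 36.9]]
wrist pawl 58 [[-18.7, 31.7, 22.0], [-10.6, 39.7, 27.3], [-1.9, 46.9, 28.4]]
crop.png
final.png
scene.png
t2.png
top.png
top_16.35.png
top_17.28.png
top_17.88.png
top_18.23.png
top_18.75.png
top_19.85.png
top_21.28.png
w1.png
w2.png
wrist_16.35.png
wrist_17.28.png
wrist_17.88.png
wrist_18.23.png
wrist_18.75.png
wrist_19.85.png
```

View pics/final.png

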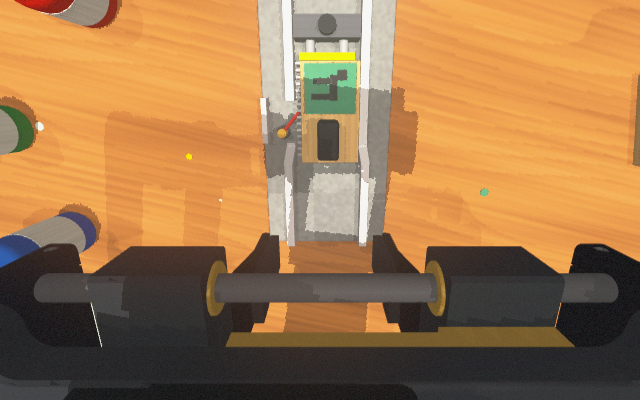

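The picture shows the block flat in the slot at (330,110). Its teeth are against the sprung-in red pawl at (290,125), and its front is on the yellow bumper at (327,56). The gripper is clear. Handing in.

```bash
python3 -c "
from cell import bot
print(bot.job_done())"
```

```text
the job is handed in; nothing more can be done
None
```

The lino block is locked in the bed: its teeth are caught on the pawl, and it is holding the yellow bumper in by about 12.7 mm with the gripper well clear. I handed the job in at about 21 s.

- **What I did:** I picked the block up by its black handle and laid it in the entry. I slid it past the pawl, felt for the bumper, and found its unpressed face at about x = +40 mm in the bed's frame. I pressed it in to about 15.3 mm by the wrist camera, then eased back onto the tooth and let go.
- **Last checks:** After release the block sprang back about 2.5 mm. The pawl showed sprung in behind a tooth, the block lay flat at tile height, and the wrist force was near 0 N. The bystanders visible in the last wrist picture appeared undisturbed.
- **Checks that disagreed or fell short:** At 14.9 mm pressed I read only about 11 N, below the stated 14–22 N. That was just after a click, and it rose to 14 N at 15.3 mm. The overhead camera could not confirm the final bumper position, because the arm blocked its view. The 12.7 mm therefore rests on the wrist camera alone, good to about 1–2 mm.

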